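# Load the D-shaped crank disc into the drilling jig and latch it

## Robot

A 7-joint arm with a two-finger parallel gripper is mounted at the origin on a cart in front of the work surface, level with it; the furniture and walls round the work are solid. World frame = base frame: x ahead of the robot, y to its left, z up, the work surface at z = 0. Lengths are in m, angles in rad, forces in N, time in s.
With the tool pointing down it reaches from about 0.425 to 0.925 m from the base axis. Payload 6.8 kg.
Tool frame: the origin (TCP) lies on the centre line of the jaws, within the pads' length; the fingertips stand 8 mm ahead of it and the grasp point (between the pads) lies 11 mm behind it (bot.tips_ahead is the distance from the TCP to the fingertips, in m); z points along the fingers, y is the line along which they close (so a half turn about z gives the same grasp; the last joint's range is limited). The gripper opens to 85 mm and grips with 20 to 120 N. Pads are 22 mm wide; open, the fingers measure 114 mm over their backs; the gripper's body (76 mm by 85 mm) begins 54 mm behind the grasp point. The pads swing forward as they close: fully open they stand 13 mm farther back than shut.
Start: joints at [1.163, 0.477, 0.022, 1.555, -0.011, 1.109, -0.083], TCP at [0.199, -0.645, 0.239] pointing down, gripper open.
Joint ranges: [-2.96, 2.96], [-0.34, 2.1], [-1.41, 1.46], [0.24, 2.44], [-1.37, 4.51], [0.17, 1.92], [-2.96, 2.96]. Speed limits (rad/s): [2.39, 2.39, 3.14, 3.14, 3.14, 3.14, 3.14].

## Interface

Orientations are given as a unit quaternion [w, x, y, z].
In Python, from station import bot gives the robot as it stands.
- The arm moves only by the tool send_rows, never from a script. Its argument "deltas" is text: rows parted by semicolons, each of 4 numbers parted by spaces: the shift along the tool's x, y, z in m, then the turn about the tool's z in degrees. In form: x y z spin; .... A call has 1 to 5 rows; each row is the pose to reach, as a shift and turn from the pose commanded when the call began, along the tool's axes at that moment; what a row does not reach only later rows make up. A row lasts 1/10 s, in which the tool goes at most 50 mm and 8.59 degrees, less where a joint would pass 70% of its speed; a pose out of reach is approached as far as the arm can. A call with a gripper value outside its range is refused whole. "claw" is the opening, from 0 (shut) to 1 (fully open), set as the call begins (left out, the last holds). The fingers move at their own pace and stop on an object; "force" is the grip in N (left out, the last holds). Time passes only in rows, so rows that repeat a pose let the fingers close. It gives the time, the measured TCP pose, the force, the opening and the grip force at its end, in the units of the state.
- bot.get_obs(): the state, without advancing time (a new reading comes with each control period).
- bot.read_camera(name): name is "side" or "top"; returns a dict with "img" (400x640x3 uint8, red, green, blue), "depth" (400x640 float32, m along the optical axis (not along the pixel's ray), 0 where there is no reading), "fx", "fy", "cx", "cy" (pixels), "dist_coeffs" ([k1, k2, p1, p2, k3] as OpenCV has them; the pictures are not rectified), "camera_from_world" (4x4, takes a point from world to camera coordinates). Camera axes: x right, y up, looking along -z (the intrinsics and any distortion apply to the point x, -y, -z); pixel columns grow to the right and rows downward; lengths in m; the calibration is good to about 2 mm. A picture is of the moment at which its call begins.
- bot.hand_in(): hands the job in; it is judged then, once.
Trained networks look in a picture, given as the dict that the camera call returned (one of the last four; its "shot" number tells which), for a name from the list of things; names that differ only in an ending like _2 or _b are one class to them, and where a whole thing is asked for, a point or a joint stands for the part that bears it (a point fixed in the world has none). Each returns a list of dicts, best first, with "confidence" (0 to 1); they miss things now and then, are a little off and sometimes report something else, mostly with a low value. They report only what shows in the picture. A call takes as long as a camera call. They do not tell look-alikes from the thing itself.
- bot.masks_of(picture, query): "mask" (400x640 bool, what is visible of it).
- bot.landmark_of(picture, query): "xyz" ([x, y, z] in m, in world coordinates, good to about 4 mm: a listed point, or the origin of a listed thing).
The state is a dict: "t": time; "q": joint angles; "joint_vel": joint speeds; "joint_torque": joint torques, N m; "eef_pos": TCP position; "tool_rot": TCP orientation; "contact_force": force on the tool from outside, world axes, zero at the start; "torque": the same for the moment, N m; "gripper_width": opening from 0.0 (shut) to 1.0 (fully open); "grasp_force": force on a finger pad.
Only numpy, scipy, OpenCV 4.12 (cv2) and the standard library are available. Lean on these libraries where they do the work, as an engineer would, in place of code of your own. Each camera call takes 0.05 s, during which the arm holds its last target. There are 200 camera calls.

## Task

Load the aluminium crank disc for drilling: turn it in the wide bay of the wooden jig by pushing its peg round until its flat matches the stepped rail, slide it along the slot until it is home against the end stop, then swing the wooden turn-button fully across the slot behind the peg so it cannot come back out. Keep the disc lying flat on the jig floor all the while (slide it, do not lift it out), and leave the block, the dowel and the eraser beside the jig where they are.

Things in the scene. Friction and masses are not known exactly. Their poses are not given: they have to be found in the camera images.
- jig: Fixed wooden jig, flat on the bench at any place and yaw: plywood base 222 x 144 mm, light wooden rails with tops at z 38 mm. Origin on the bench under it; +x runs along the slot from the wide bay to the end stop, +y towards the turn-button's side, z up. Floor at z 16 mm, with a groove (32 mm wide, 8 deep) on the line y = 0 that guides the disc's hub. Bay: x -98.5 (back wall) to -26, y -41.5 to 41.5 mm.
- bay_centre (a point): Point on the jig floor (jig x -55, y 0 mm) where the groove ends and about which the disc turns in the bay when its peg is pushed sideways; pushed toward jig -x the disc stays here, pushed toward +x it slides off along the groove.
- slot_mouth (a point): Corner on top of the -y rail where the slot begins (jig x -17, y -29.5 mm). Here that rail steps in from y -41.5 to y -29.5 mm, with a bevel from x -26, y -38.5 to this corner; the +y rail stays straight at y +41.5 mm. So the slot is 71 mm wide and takes the disc only with its flat facing jig -y, that is with the disc's yaw equal to the jig's.
- slot_home (a point): Point on the jig floor (jig x +50, y 0 mm) where the disc's origin lies when it is home, touching the end stop, whose face is at jig x +90 mm; 1 mm play to either side.
- disc: Loose aluminium D-shaped disc, 80 mm diameter, 24 mm thick, about 0.28 kg, friction about 0.25, in the bay, top face at z 40 mm. Origin at the centre of its underside (on the jig floor), z up; a round hub below (30 mm wide, 6 deep) runs in the groove. Its flat, 28 mm from the centre, faces its own -y; its peg is toward its own -x, so at the jig's yaw the peg is at the rear. Starts 0.8 rad or more from that.
- disc_peg (a point): Centre of the top (z 66 mm) of the disc's round steel peg: 16 mm diameter, 26 mm tall above the disc's face, 28 mm from the disc's centre.
- latch (a joint): Wooden turn-button on the +y rail: level bar 16 mm wide, z 42 to 58 mm, swinging about an upright pivot; light friction (0.04 N m), stays where left. 0 = fully open, pointing to jig -x+y at 45 deg; grows counter-clockwise seen from above, via jig -x, to 2.356 rad = stop, across the slot (jig -y), 3 mm behind the peg of a disc that is home and 2 mm above the disc. Starts at 0 to 0.5.
- latch_pivot (a point): Pivot axis of the turn-button at mid thickness of the bar: jig x +3, y +57, z +50 mm.
- latch_tip (a point): End of the turn-button's bar, on its centre line at mid thickness (z 50 mm), 92 mm from the pivot.
- block: Loose wooden offcut 28 x 62 x 28 mm on the bench on the jig's -y side; origin at centre of underside. To be left alone.
- dowel: Loose beech dowel standing upright, 16 mm diameter, 75 mm tall, on the bench on the jig's -y side; origin at centre of underside. To be left alone.
- eraser: Loose eraser 20 x 42 x 13 mm lying on the bench on the jig's +y side, partly under the open turn-button's sweep; origin at centre of underside. To be left alone.
Mind the look-alikes: they are no part of the job. Of the things shaped like the disc, the aluminium one is meant.

How it is judged:
On the way, in this order (a step that is already met when the one before it is completed fails the run):
1. the disc is in the slot, flat against the stepped rail's side, home at the end stop (x of disc in the frame of jig between 0.044 and 0.054 m and y of disc in the frame of jig between -0.005 and 0.005 m and z of disc in the frame of jig below 0.021 m and angle between the x axis of disc and the x axis of jig, either way round below 0.15 rad and angle between disc's own z axis and vertical below 0.06 rad), for 0.2 s.
2. the turn-button is fully across the slot behind the peg (value of joint latch above 2.25 rad), for 0.2 s.
At the end, for the whole second after the job is handed in: The disc lies flat in the slot within 6 mm of home at the end stop (jig x 44 to 54 mm, y within 5 mm, turned within 0.15 rad of the slot) and at rest, and the turn-button is across the slot (joint above 2.25 of 2.356 rad) (all of step 1 and value of joint latch above 2.25 rad and linear speed of disc below 0.01 m/s); the robot touches nothing.
It fails at once if the disc is lifted more than 12 mm off the jig floor or tipped up more than 0.35 rad (z of disc in the frame of jig above 0.028 m or angle between disc's own z axis and vertical above 0.35 rad).
It fails at once if the block, dowel or eraser is moved more than 30 mm, or the dowel is knocked over (distance of any of block, dowel, eraser from where it was at the start of the episode above 0.03 m or angle between dowel's own z axis and vertical above 0.5 rad).
It also fails if it takes over 67 s, if anything falls off the work surface, if the arm or the gripper's body presses on something with over 40 N, if the wrist force passes 120 N, or if a joint passes its speed limit or range.

## Working session

There is one attempt and no reset: what is moved stays moved. The work goes in short steps, Python scripts to look and compute and a tool call to move; the robot and the scene stay as the last step left them, time stands still between calls to the robot, and variables do not carry over. Pictures are saved under pics/ and viewed, at most 10 in all, crops included, and the job is handed in when it is done.

Besides the shell and the picture viewer there is one more tool, called after ">>>" as name(argument=value, ...) on one line, values as JSON. send_rows: Moves the arm, as the interface text tells. Its arguments: {"type":"object","properties":{"deltas":{"type":"string"},"claw":{"type":"number"},"force":{"type":"number"}},"required":["deltas"]}

```bash
mkdir -p pics; cat > h.py <<'E'
import numpy as np, cv2
from station import bot
def save(p,n): cv2.imwrite(f'pics/{n}.png',p['img'][:,:,::-1])
def project(p,X):
    M=np.array(p['camera_from_world']);X=np.atleast_2d(X);c=X@M[:3,:3].T+M[:3,3]
    c=c*[1,-1,-1];K=np.array([[p['fx'],0,p['cx']],[0,p['fy'],p['cy']],[0,0,1.]])
    return cv2.projectPoints(c.reshape(-1,1,3),np.zeros(3),np.zeros(3),K,np.array(p['dist_coeffs'],float))[0].reshape(-1,2)
def at_z(p,uv,z):
    M=np.array(p['camera_from_world']);K=np.array([[p['fx'],0,p['cx']],[0,p['fy'],p['cy']],[0,0,1.]])
    n=cv2.undistortPoints(np.array(uv,float).reshape(-1,1,2),K,np.array(p['dist_coeffs'],float)).reshape(-1,2)
    d=np.c_[n[:,0],-n[:,1],-np.ones(len(n))]@M[:3,:3];o=-M[:3,:3].T@M[:3,3]
    return o+d*((z-o[2])/d[:,2])[:,None]
E
python3 - <<'E'
from h import *
np.set_printoptions(precision=4,suppress=True)
for cam in ['top','side']:
    p=bot.read_camera(cam);save(p,cam+'0')
    print(cam,'campos',-np.array(p['camera_from_world'])[:3,:3].T@np.array(p['camera_from_world'])[:3,3])
    for q in ['jig','bay_centre','slot_mouth','slot_home','disc','disc_peg','latch_pivot','latch_tip','block','dowel','eraser']:
        for r in bot.landmark_of(p,q)[:3]:
            print(q,np.array(r['xyz']),round(r['confidence'],2),project(p,r['xyz'])[0].round())
o=bot.get_obs();print(o['eef_pos'],o['tool_rot'],o['t'])
E
```

```text
top campos [0.4932 0.0268 0.9324]
jig [0.5686 0.0432 0.0027] 0.95 [303. 195.]
bay_centre [0.5083 0.0274 0.016 ] 0.87 [309. 218.]
bay_centre [ 0.6365 -0.0701 -0.0013] 0.24 [346. 168.]
slot_mouth [0.5586 0.0058 0.0377] 0.8 [318. 197.]
slot_home [0.6161 0.0502 0.0187] 0.61 [299. 175.]
disc [ 0.5029 -0.1992  0.0099] 0.74 [399. 219.]
disc [0.3984 0.1988 0.0073] 0.74 [241. 264.]
disc [ 0.39   -0.0998  0.001 ] 0.64 [360. 264.]
disc_peg [ 0.3695 -0.121   0.0566] 0.94 [373. 275.]
disc_peg [0.5461 0.0334 0.0694] 0.93 [306. 202.]
disc_peg [0.4286 0.212  0.0594] 0.81 [231. 253.]
latch_pivot [0.5604 0.097  0.05  ] 0.86 [280. 197.]
latch_tip [0.4705 0.1248 0.0526] 0.87 [268. 235.]
block [ 0.52   -0.095  -0.0023] 0.78 [357. 213.]
dowel [ 0.6377 -0.0693  0.0003] 0.41 [346. 167.]
eraser [0.5578 0.002  0.0356] 0.59 [319. 198.]
eraser [0.4724 0.1228 0.0505] 0.54 [269. 234.]
eraser [ 0.5402  0.1713 -0.0016] 0.43 [252. 207.]
side campos [0.5098 0.7894 0.6429]
jig [0.5686 0.04   0.0035] 0.92 [302. 243.]
slot_mouth [0.5592 0.01   0.0368] 0.6 [306. 220.]
slot_home [0.6184 0.0474 0.0172] 0.75 [275. 240.]
disc [0.4001 0.1983 0.0052] 0.71 [398. 303.]
disc [ 0.39   -0.0998  0.0088] 0.61 [388. 198.]
disc [ 0.5001 -0.2001  0.0035] 0.57 [336. 175.]
disc_peg [ 0.5086 -0.1721  0.0568] 0.74 [332. 162.]
disc_peg [0.5524 0.0296 0.0678] 0.67 [309. 213.]
disc_peg [0.4244 0.2083 0.0576] 0.6 [386. 285.]
latch_pivot [0.5577 0.0992 0.0523] 0.71 [305. 244.]
latch_tip [0.4734 0.1284 0.0503] 0.67 [353. 255.]
block [ 0.5229 -0.091  -0.0033] 0.77 [326. 205.]
dowel [ 0.6427 -0.0663 -0.0014] 0.83 [269. 212.]
eraser [0.5393 0.1718 0.0019] 0.69 [315. 293.]
[ 0.1993 -0.6449  0.2393] [0.     0.9888 0.1493 0.    ] 1.2
```

View pics/top0.png

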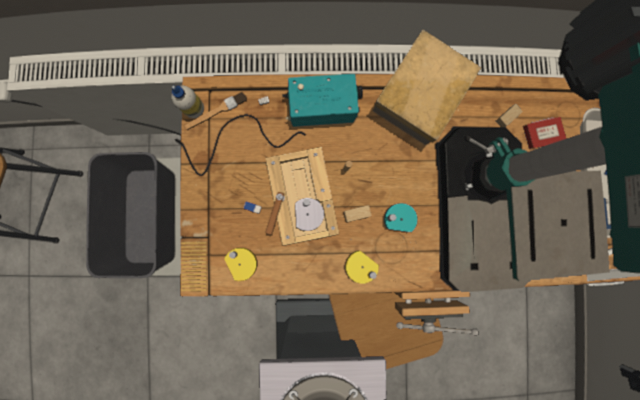

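View pics/side0.png

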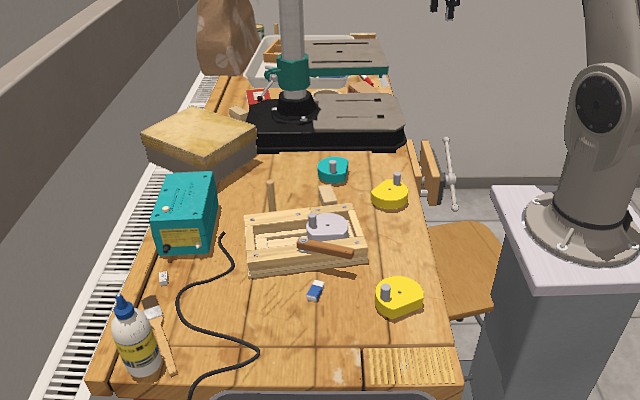

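The aluminium disc is the grey one in the jig at about (309,214) in the top view, with its peg at (307,202). The teal and yellow discs are look-alikes. Next I'll fit the jig pose and check it on a crop.

```bash
cat >> h.py <<'E'
from scipy.optimize import least_squares
JP={'bay_centre':(-55,0,16),'slot_mouth':(-17,-29.5,38),'slot_home':(50,0,16),'latch_pivot':(3,57,50),'jig':(0,0,0)}
def w(J,P):
    P=np.atleast_2d(P)/1000.;c,s=np.cos(J[2]),np.sin(J[2])
    return np.c_[J[0]+c*P[:,0]-s*P[:,1],J[1]+s*P[:,0]+c*P[:,1],P[:,2]]
def j(J,X):
    X=np.atleast_2d(X);c,s=np.cos(J[2]),np.sin(J[2]);d=X[:,:2]-J[:2]
    return 1000*np.c_[c*d[:,0]+s*d[:,1],-s*d[:,0]+c*d[:,1]]
E
python3 - <<'E'
from h import *
np.set_printoptions(precision=4,suppress=True)
obs=[];pk=[];tp=[];ims=[]
for cam in ['top','side']:
    p=bot.read_camera(cam);ims.append(p)
    for q in JP:
        for r in bot.landmark_of(p,q):
            X=np.array(r['xyz'])
            if abs(X[:2]-[.565,.045]).max()<.08 and r['confidence']>.4: obs.append((q,X))
    for r in bot.landmark_of(p,'disc_peg'):
        X=np.array(r['xyz'])
        if abs(X[:2]-[.55,.03]).max()<.05: pk.append(X)
    tp+=[np.array(bot.landmark_of(p,'latch_tip')[0]['xyz'])]
f=lambda J:np.concatenate([(w(J,JP[q])[0]-X)[:2]*1000 for q,X in obs])
s=least_squares(f,[.57,.04,.2],loss='soft_l1',x_scale=[.01,.01,.1]);J=s.x;print('J',J,s.fun.round(1))
print('peg',pk,[j(J,x) for x in pk]);print('tip',tp,[j(J,x) for x in tp])
p=ims[0];big=cv2.resize(p['img'][140:250,240:380],None,fx=5,fy=5,interpolation=cv2.INTER_CUBIC)[:,:,::-1].copy()
def dr(P,c,closed=True):
    u=(project(p,w(J,P))-[240,140]+.5)*5;cv2.polylines(big,[u.round().astype(np.int32)],closed,c,1)
dr([(-111,-72,16),(111,-72,16),(111,72,16),(-111,72,16)],(0,0,255))
dr([(-98.5,-41.5,38),(-26,-41.5,38),(-26,-38.5,38),(-17,-29.5,38),(90,-29.5,38),(90,41.5,38),(-98.5,41.5,38)],(255,0,0))
t=np.linspace(0,6.28,40);dr(np.c_[-55+40*np.cos(t),40*np.sin(t),40+0*t],(0,255,0))
pj=j(J,pk[0])[0];dr(np.c_[pj[0]+8*np.cos(t),pj[1]+8*np.sin(t),66+0*t],(0,255,255))
cv2.imwrite('pics/ov1.png',big)
E
```

```text
J [0.5678 0.0418 0.2025] [ 2.7  4.  -0.5  4.  -0.1  0.1 -1.3 -0.3 -5.3 -1.7  0.8 -1.3 -0.5  0.7
  2.3 -1.7  0.3  0.2]
peg [array([0.546 , 0.0313, 0.0702]), array([0.5497, 0.0305, 0.0632])] [array([[-23.4841,  -5.9047]]), array([[-20.0206,  -7.4325]])]
tip [array([0.4686, 0.1237, 0.0537]), array([0.471 , 0.1258, 0.0469])] [array([[-80.7202, 100.1733]]), array([[-77.9469, 101.7477]])]
```

View pics/ov1.png

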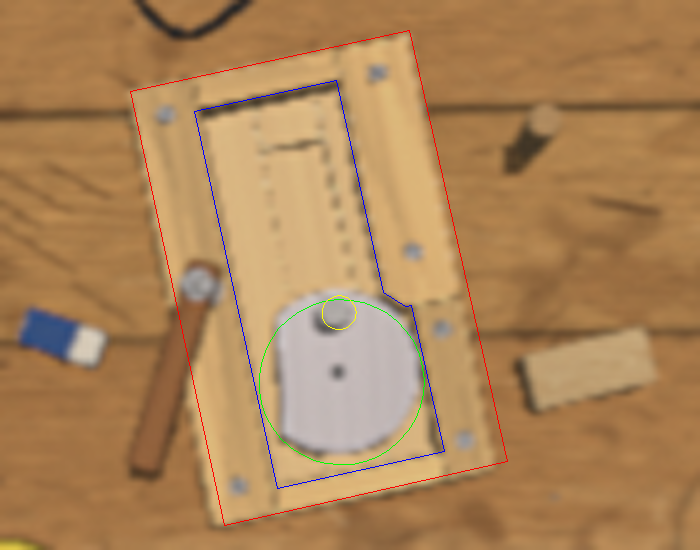

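>>> send_rows(deltas="0.04 -0.04 0 0; 0.085 -0.085 0 0; 0.12 -0.125 0 0; 0.12 -0.165 0 0; 0.12 -0.2 0 0", claw=0.5, force=20)

```text
t: 2.5
eef_pos: [0.2567, -0.4155, 0.2393]
tool_rot: [-0.0, 0.988, 0.151, 0.0]
contact_force: [0.1, 0.0, 0.0]
gripper_width: 0.498
grasp_force: 0.0
```

>>> send_rows(deltas="0.033 -0.035 0 0; 0.067 -0.07 0 0; 0.1 -0.105 0 0; 0.14 -0.135 0 0; 0.18 -0.165 0 0")

```text
t: 3.0
eef_pos: [0.3789, -0.206, 0.2399]
tool_rot: [0.001, 0.989, 0.149, 0.0]
contact_force: [1.0, -1.6, 0.0]
gripper_width: 0.5
grasp_force: 0.0
```

>>> send_rows(deltas="0.038 -0.03 0 3; 0.076 -0.06 0 6; 0.114 -0.09 0 9; 0.152 -0.115 0 13; 0.19 -0.145 0 17")

```text
t: 3.5
eef_pos: [0.5181, -0.0119, 0.2396]
tool_rot: [0.0, 1.0, -0.0, 0.0]
contact_force: [1.3, 0.6, 0.7]
gripper_width: 0.501
grasp_force: 0.0
```

```bash
python3 - <<'E'
from h import *
o=bot.get_obs();print(o['q'],o['eef_pos'],o['tool_rot'],o['t'])
E
```

```text
[ 0.2646467   0.2496118  -0.42343948  1.90390103  0.12075157  1.01181419
 -1.78300515] [ 0.51805366 -0.0119482   0.23959567] [ 2.49392399e-04  9.99999768e-01 -4.53414207e-04  4.43952082e-04] 3.5
```

>>> send_rows(deltas="0.03 -0.043 0 -8; 0.03 -0.043 0 -16; 0.03 -0.043 0 -25; 0.03 -0.043 0 -33; 0.03 -0.043 0 -42")

```text
t: 4.0
eef_pos: [0.5468, 0.0303, 0.2393]
tool_rot: [0.0, 0.933, 0.359, 0.0]
contact_force: [0.3, 0.3, -0.9]
gripper_width: 0.497
grasp_force: 0.0
```

>>> send_rows(deltas="0 0 0 -8; 0 0 0 -16; 0 0 0 -25; 0 0 0 -33; 0 0 0 -42")

```text
t: 4.5
eef_pos: [0.5468, 0.03, 0.2394]
tool_rot: [0.0, 0.745, 0.667, 0.0]
contact_force: [0.5, -0.2, -0.2]
gripper_width: 0.502
grasp_force: 0.0
```

>>> send_rows(deltas="0 0 0 -8; 0 0 0 -16; 0 0 0 -25; 0 0 0 -33; 0 0 0 -42")

```text
t: 5.0
eef_pos: [0.5468, 0.03, 0.2394]
tool_rot: [0.0, 0.46, 0.888, -0.0]
contact_force: [0.7, 0.5, 0.2]
gripper_width: 0.499
grasp_force: 0.0
```

>>> send_rows(deltas="0 0 0 -8; 0 0 0 -16; 0 0 0 -25; 0 0 0 -33; 0 0 0 -42")

```text
t: 5.5
eef_pos: [0.5469, 0.0299, 0.2394]
tool_rot: [0.0, 0.114, 0.993, -0.0]
contact_force: [-0.3, 0.1, 0.6]
gripper_width: 0.5
grasp_force: 0.0
```

>>> send_rows(deltas="0 0 0.04 -8; 0 0 0.08 -12; 0 0 0.11 -12; 0 0 0.11 -12; 0 0 0.11 -12")

```text
t: 6.0
eef_pos: [0.547, 0.0304, 0.1299]
tool_rot: [-0.0, 0.013, 1.0, 0.0]
contact_force: [0.3, 0.2, 0.5]
gripper_width: 0.504
grasp_force: 0.0
```

```bash
python3 - <<'E'
from h import *
o=bot.get_obs();print(o['q'],o['eef_pos'],o['tool_rot'],o['t'],o['contact_force'])
p=bot.read_camera('side');save(p,'s1')
big=cv2.resize(p['img'][150:300,230:420],None,fx=4,fy=4,interpolation=cv2.INTER_CUBIC)[:,:,::-1];cv2.imwrite('pics/s1c.png',big)
for r in bot.landmark_of(p,'disc_peg'):print(r)
E
```

```text
[ 0.55257782  0.5861694  -0.94880917  1.91255721  0.58582486  0.94843073
  0.86876107] [0.54702657 0.03039094 0.12988384] [-7.77327021e-05  1.26586281e-02  9.99919856e-01  1.83697697e-04] 6.0 [0.27930906 0.2271872  0.46447722]
{'xyz': [0.3705, -0.1202, 0.0595], 'confidence': 0.96}
{'xyz': [0.5523, 0.0313, 0.0649], 'confidence': 0.82}
{'xyz': [0.5079, -0.1718, 0.0573], 'confidence': 0.76}
{'xyz': [0.4247, 0.2123, 0.0572], 'confidence': 0.61}
```

View pics/s1c.png

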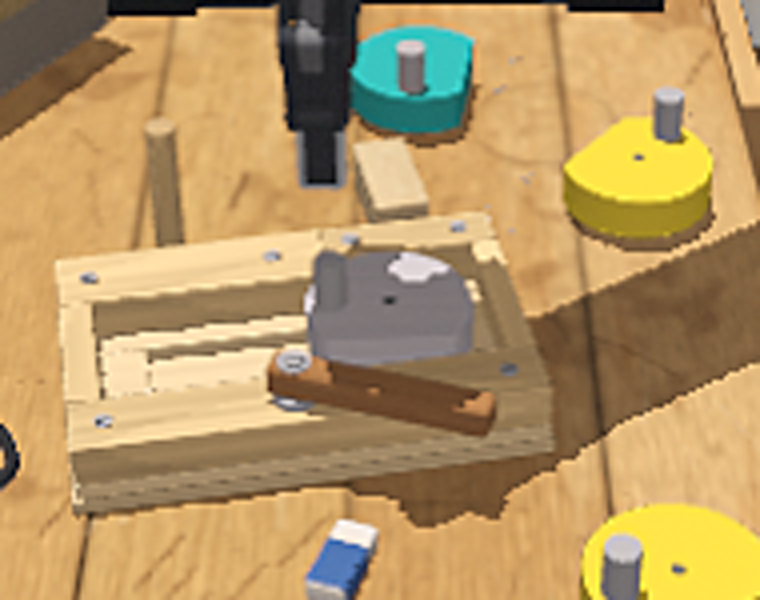

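The side view shows the peg at crop (330,280), about x 0.55, y 0.031, with the gripper above it. Descending to grip it.

>>> send_rows(deltas="-0.003 0.001 0.03 -1.5; -0.003 0.001 0.055 -1.5; -0.003 0.001 0.076 -1.5; -0.003 0.001 0.076 -1.5; -0.003 0.001 0.076 -1.5")

```text
t: 6.6
eef_pos: [0.5508, 0.0314, 0.0549]
tool_rot: [0.001, -0.0, 1.0, 0.0]
contact_force: [0.1, -0.1, 0.7]
gripper_width: 0.502
grasp_force: 0.0
```

>>> send_rows(deltas="0 0 0 0;0 0 0 0;0 0 0 0;0 0 0 0;0 0 0 0", claw=0, force=20)

```text
t: 7.1
eef_pos: [0.551, 0.0313, 0.0549]
tool_rot: [0.001, -0.0, 1.0, -0.0]
contact_force: [-0.6, -0.4, 8.0]
gripper_width: 0.174
grasp_force: 20.7
```

>>> send_rows(deltas="0.0003 -0.0039 0 8;0.0011 -0.0077 0 16;0.0024 -0.0114 0 24;0.0043 -0.0148 0 32;0.0066 -0.018 0 40")

```text
t: 7.6
eef_pos: [0.5449, 0.0132, 0.055]
tool_rot: [0.002, 0.344, 0.939, 0.001]
contact_force: [1.2, -0.7, 5.9]
gripper_width: 0.177
grasp_force: 20.5
```

>>> send_rows(deltas="0.0003 -0.0039 0 8;0.0011 -0.0077 0 16;0.0024 -0.0114 0 24;0.0043 -0.0148 0 32;0.0066 -0.018 0 40")

```text
t: 8.1
eef_pos: [0.528, 0.003, 0.0549]
tool_rot: [0.002, 0.645, 0.764, 0.001]
contact_force: [-0.3, -1.9, 6.2]
gripper_width: 0.179
grasp_force: 20.7
```

Forces are low, so I'll continue the turn.

>>> send_rows(deltas="0.0003 -0.0039 0 8;0.0011 -0.0077 0 16;0.0024 -0.0114 0 24;0.0043 -0.0148 0 32;0.0066 -0.018 0 40")

```text
t: 8.6
eef_pos: [0.5093, 0.0042, 0.0549]
tool_rot: [0.002, 0.868, 0.497, 0.001]
contact_force: [0.6, -9.6, 8.1]
gripper_width: 0.177
grasp_force: 20.8
```

>>> send_rows(deltas="0.0003 -0.0039 0 8;0.0011 -0.0077 0 16;0.0024 -0.0114 0 24;0.0043 -0.0148 0 32;0.0066 -0.018 0 40")

```text
t: 9.1
eef_pos: [0.5032, 0.0093, 0.0572]
tool_rot: [0.007, 0.986, 0.166, 0.006]
contact_force: [14.3, -43.1, 16.9]
gripper_width: 0.174
grasp_force: 26.0
```

>>> send_rows(deltas="0.0003 -0.0039 0 8;0.0003 -0.0041 0 8.5;0.0003 -0.0041 0 8.5;0.0003 -0.0041 0 8.5;0.0003 -0.0041 0 8.5")

```text
t: 9.6
eef_pos: [0.5032, 0.0095, 0.0578]
tool_rot: [0.008, 0.996, 0.094, 0.007]
contact_force: [13.6, -46.2, 19.3]
gripper_width: 0.177
grasp_force: 26.9
```

```bash
python3 - <<'E'
from h import *
J=[0.5678,0.0418,0.2025]
o=bot.get_obs();print(o['q'],o['eef_pos'],j(J,[o['eef_pos']]),o['contact_force'])
p=bot.read_camera('side')
big=cv2.resize(p['img'][150:300,230:420],None,fx=4,fy=4,interpolation=cv2.INTER_CUBIC)[:,:,::-1];cv2.imwrite('pics/s2c.png',big)
E
```

```text
[-0.02971336  0.4594676  -0.15112696  2.10452473  0.15451035  0.57472999
 -1.67736973] [0.5031595  0.00951642 0.05783649] [[-69.81252664 -18.6235051 ]] [ 13.56225666 -46.23696289  19.30426189]
```

View pics/s2c.png

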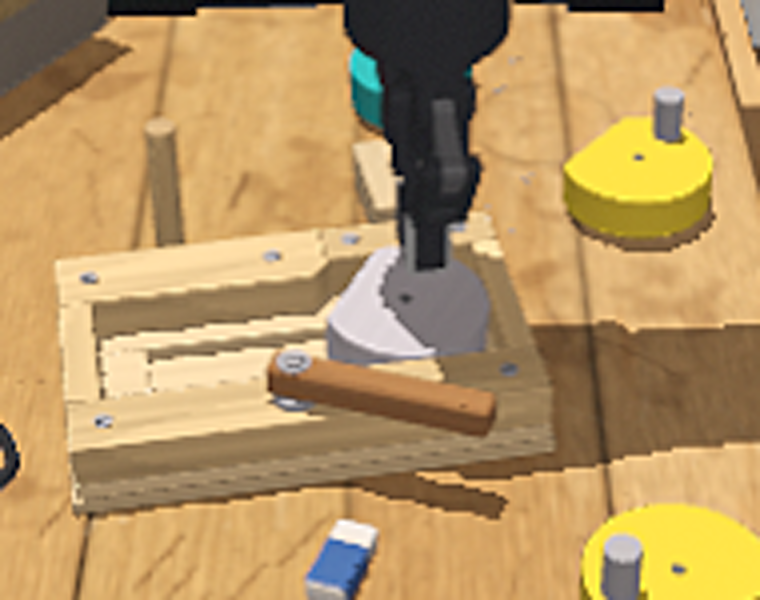

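The disc has turned to about -137° (peg direction in the jig frame) and stopped. The hub dot is now at crop (405,298), and the flat faces +x/-y. I'll measure the disc centre and relax the push.

>>> send_rows(deltas="0 0.006 0 0; 0 0.012 0 0; 0 0.016 -0.001 0; 0 0.016 -0.001 0; 0 0.016 -0.001 0")

```text
t: 10.15
eef_pos: [0.5018, 0.0079, 0.0565]
tool_rot: [0.001, 0.995, 0.1, 0.004]
contact_force: [5.5, -7.2, 5.9]
gripper_width: 0.173
grasp_force: 21.1
```

```bash
python3 - <<'E'
from h import *
J=[0.5678,0.0418,0.2025]
p=bot.read_camera('side')
for uv in [(230+390/4,150+300/4),(230+405/4,150+298/4)]: print(j(J,at_z(p,[uv],.04)))
print('corners',j(J,at_z(p,[(230+330/4,150+320/4),(230+390/4,150+250/4)],.04)))
print('bevel',j(J,at_z(p,[(230+328/4,150+258/4),(230+318/4,150+232/4)],.038)))
big=cv2.resize(p['img'][180:270,270:390],None,fx=6,fy=6,interpolation=cv2.INTER_CUBIC)[:,:,::-1].copy()
def dr(P,c):
    u=(project(p,w(J,P))-[270,180]+.5)*6;cv2.polylines(big,[u.round().astype(np.int32)],True,c,1)
dr([(-98.5,-41.5,38),(-26,-41.5,38),(-26,-38.5,38),(-17,-29.5,38),(90,-29.5,38),(90,41.5,38),(-98.5,41.5,38)],(255,0,0))
t=np.linspace(0,6.28,60);dr(np.c_[-55+40*np.cos(t),40*np.sin(t),40+0*t],(0,255,0))
cv2.imwrite('pics/s3c.png',big)
o=bot.get_obs();print(o['eef_pos'],j(J,[o['eef_pos']]),o['contact_force'],o['tool_rot'])
E
```

```text
[[-50.73873976  -1.00672159]]
[[-58.00615906  -0.98343075]]
corners [[-20.23390135   7.77426932]
 [-58.58432645 -39.57610641]]
bevel [[-28.12938548 -42.30613583]
 [-27.0004463  -64.43399507]]
[0.50174619 0.00794043 0.05651565] [[-71.51392229 -19.88303972]] [ 5.37548155 -7.75626013  5.80375533] [9.09175101e-04 9.95023809e-01 9.95487148e-02 4.10436397e-03]
```

View pics/s3c.png

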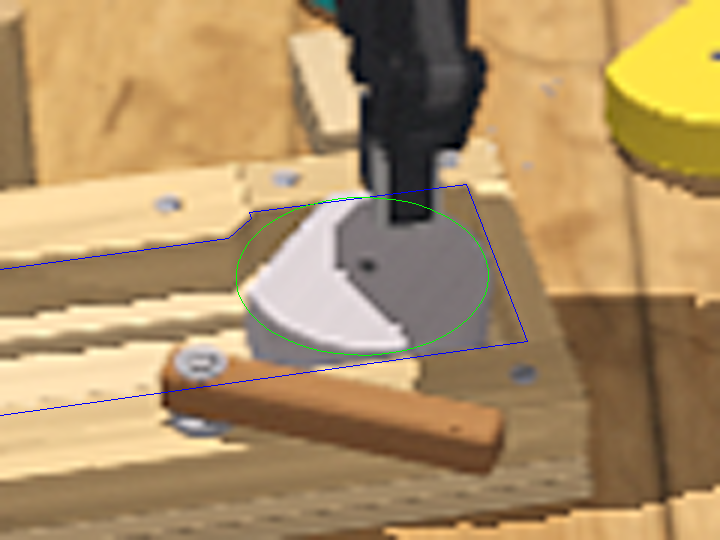

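The disc is seated at the bay centre. My commanded arc was centred about 9 mm too far toward +x, which caused the stop. Continuing on the correct arc.

>>> send_rows(deltas="-0.003 -0.003 0 0; -0.005 -0.007 0 0; -0.0065 -0.012 0 0; -0.007 -0.018 0 0; -0.007 -0.018 0 0")

```text
t: 10.7
eef_pos: [0.4925, 0.0129, 0.0578]
tool_rot: [0.007, 0.995, 0.095, 0.004]
contact_force: [5.2, -36.1, 16.9]
gripper_width: 0.178
grasp_force: 29.9
```

```bash
python3 - <<'E'
from h import *
J=[0.5678,0.0418,0.2025]
p=bot.read_camera('side')
big=cv2.resize(p['img'][180:270,270:390],None,fx=6,fy=6,interpolation=cv2.INTER_CUBIC)[:,:,::-1].copy()
cv2.imwrite('pics/s4c.png',big)
o=bot.get_obs();print(o['eef_pos'],j(J,[o['eef_pos']]),o['contact_force'],o['tool_rot'])
E
```

```text
[0.49218125 0.01312753 0.05765657] [[-79.84020014 -12.87824308]] [  5.53957342 -35.87522811  19.79677375] [0.00655244 0.99545565 0.09492947 0.00367693]
```

View pics/s4c.png

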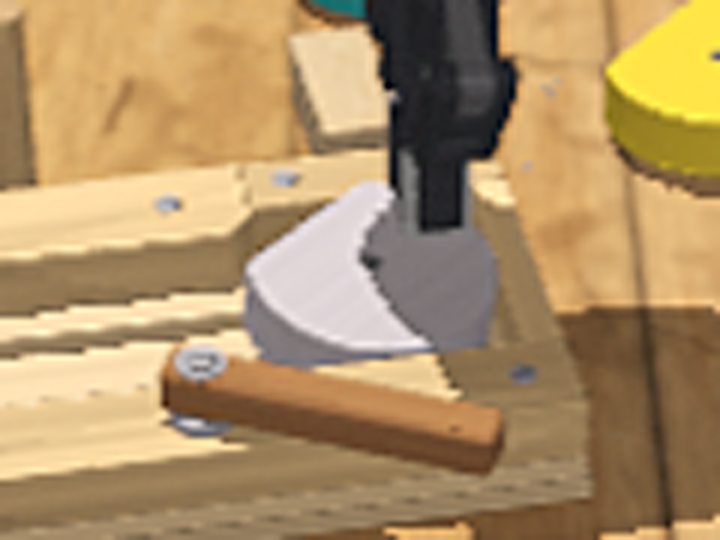

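It is still resisting. The tight grip couples tool tilt into the disc and jams the hub. I'll back off, loosen to a cage around the peg, and go lower.

>>> send_rows(deltas="0 0.005 0 0; 0 0.01 0 0; 0 0.01 0 0; 0 0.01 0 0;0 0.01 0 0")

```text
t: 11.25
eef_pos: [0.4924, 0.0121, 0.0562]
tool_rot: [0.002, 0.995, 0.099, 0.003]
contact_force: [4.5, -13.4, 6.5]
gripper_width: 0.179
grasp_force: 23.3
```

>>> send_rows(deltas="0 0 0 0;0 0 0 0;0 0 0 0;0 0 0.003 0; 0 0 0.005 0", claw=0.3)

```text
t: 11.75
eef_pos: [0.4891, 0.0159, 0.0492]
tool_rot: [0.0, 0.995, 0.101, 0.0]
contact_force: [1.0, -5.6, 3.1]
gripper_width: 0.301
grasp_force: 2.7
```

```bash
python3 - <<'E'
from h import *
J=[0.5678,0.0418,0.2025]
o=bot.get_obs();print(o['eef_pos'],j(J,[o['eef_pos']]),o['contact_force'],o['tool_rot'])
for c in ['side','top']:
    p=bot.read_camera(c)
    for r in bot.landmark_of(p,'disc_peg'):
        X=np.array(r['xyz'])
        if abs(X[:2]-[.5,.02]).max()<.06: print(c,X,j(J,X),r['confidence'])
E
```

```text
[0.48913458 0.01587108 0.04916987] [[-82.27283394  -9.57801342]] [ 0.97814898 -5.59855352  3.10133224] [2.31515183e-04 9.94930508e-01 1.00564523e-01 9.10419705e-05]
side [0.4974 0.0084 0.0646] [[-75.67887609 -18.55876381]] 0.86
```

>>> send_rows(deltas="0 -0.002 0 0; 0 -0.004 0 0; 0 -0.006 0 0; 0 -0.008 0 0;0 -0.008 0 0")

```text
t: 12.45
eef_pos: [0.4872, 0.0181, 0.0497]
tool_rot: [0.003, 0.995, 0.098, -0.001]
contact_force: [-0.1, -20.2, 9.7]
gripper_width: 0.299
grasp_force: 10.2
```

>>> send_rows(deltas="0.003 0.006 0 -8; 0.006 0.008 0 -16; 0.006 0.008 0 -24; 0.006 0.008 0 -32;0.006 0.008 0 -35")

```text
t: 12.95
eef_pos: [0.4943, 0.019, 0.049]
tool_rot: [-0.001, 0.917, 0.398, -0.0]
contact_force: [0.3, 0.6, 0.1]
gripper_width: 0.298
grasp_force: 0.0
```

```bash
python3 - <<'E'
from h import *
J=[0.5678,0.0418,0.2025]
o=bot.get_obs();print(o['eef_pos'],j(J,[o['eef_pos']]),o['contact_force'],o['tool_rot'],o['gripper_width'])
for i in range(2):
  for c in ['side','top']:
    p=bot.read_camera(c)
    for r in bot.landmark_of(p,'disc_peg')+bot.landmark_of(p,'disc'):
        X=np.array(r['xyz'])
        if abs(X[:2]-[.51,.02]).max()<.06: print(c,X,j(J,X),r['confidence'])
    if c=='side' and i==0:
        big=cv2.resize(p['img'][180:260,280:370],None,fx=8,fy=7,interpolation=cv2.INTER_CUBIC)[:,:,::-1].copy()
        cv2.imwrite('pics/s5c.png',big)
E
```

```text
[0.49431263 0.01903428 0.04903416] [[-76.5644112   -7.52084946]] [0.30872836 0.56350946 0.10408635] [-9.77588575e-04  9.17421238e-01  3.97916203e-01 -1.12199762e-04] 0.2981181353934683
side [0.4935 0.0098 0.0631] [[-79.21762035 -16.40300663]] 0.9
side [0.5593 0.0104 0.0389] [[-14.6414508  -29.04888842]] 0.37
side [0.5128 0.031  0.0182] [[-56.04826017   0.48221616]] 0.79
side [0.496  0.0087 0.0644] [[-76.989934   -17.98332734]] 0.64
side [0.5153 0.0278 0.0198] [[-54.24292346  -3.15519492]] 0.91
```

View pics/s5c.png

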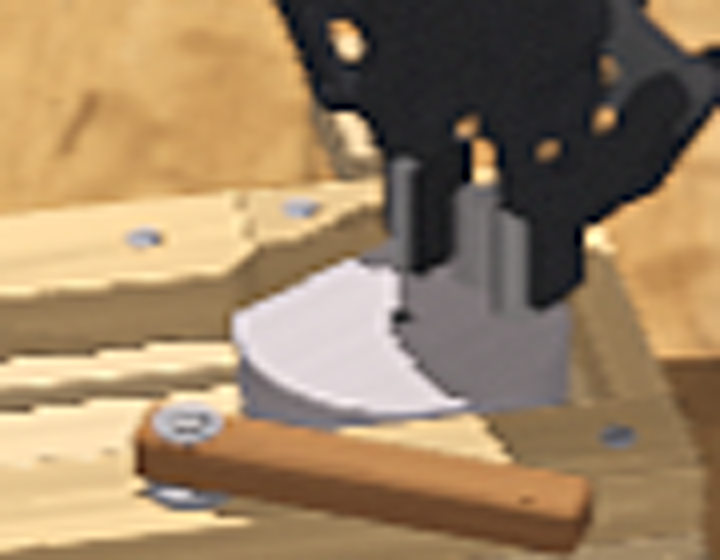

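The peg is at crop (480,220), between the open fingers. The flat runs from (235,320) to (372,262). I'll compute the disc yaw from that.

```bash
python3 - <<'E'
from h import *
J=[0.5678,0.0418,0.2025]
p=bot.read_camera('side')
f=lambda u,v,z:j(J,at_z(p,[(280+(u+.5)/8-.5,180+(v+.5)/7-.5)],z))[0]
a,b=f(235,320,.04),f(372,262,.04);print(a,b,np.degrees(np.arctan2(*(a-b)[::-1])))
h=f(400,317,.04);print('hole',h);print('peg top',f(480,185,.066))
print('padL tip',f(420,270,.042),'padR tip',f(525,308,.042))
E
```

```text
[-16.11400244  -7.64767661] [-52.97923281 -25.99855258] 26.463330075242894
hole [-54.65226009  -0.5991866 ]
peg top [-78.60526795 -21.00564978]
padL tip [-63.06835616 -17.43804648] padR tip [-83.91657936   4.36151475]
```

>>> send_rows(deltas="-0.006 0 0 0; -0.0055 -0.002 0 4; -0.005 -0.0041 0 8.5; -0.0043 -0.006 0 12.5; -0.0033 -0.008 0 17")

```text
t: 14.1
eef_pos: [0.487, 0.0191, 0.0495]
tool_rot: [0.001, 0.968, 0.253, 0.0]
contact_force: [1.9, -3.0, 0.4]
gripper_width: 0.298
grasp_force: 1.7
```

>>> send_rows(deltas="0.0004 -0.002 0 4; 0.001 -0.0041 0 8.5; 0.0017 -0.006 0 12.5; 0.0027 -0.008 0 17; 0.0027 -0.008 0 17")

```text
t: 14.6
eef_pos: [0.4847, 0.0273, 0.0493]
tool_rot: [0.001, 0.994, 0.108, -0.0]
contact_force: [-0.1, -4.8, 2.2]
gripper_width: 0.298
grasp_force: 2.3
```

```bash
python3 - <<'E'
from h import *
J=[0.5678,0.0418,0.2025]
o=bot.get_obs();print(o['eef_pos'],j(J,[o['eef_pos']]),o['contact_force'],o['tool_rot'],o['q'])
p=bot.read_camera('side')
for r in bot.landmark_of(p,'disc_peg')+bot.landmark_of(p,'disc'):
        X=np.array(r['xyz'])
        if abs(X[:2]-[.51,.02]).max()<.06: print(X,j(J,X),r['confidence'])
big=cv2.resize(p['img'][180:260,280:370],None,fx=8,fy=7,interpolation=cv2.INTER_CUBIC)[:,:,::-1].copy()
cv2.imwrite('pics/s6c.png',big)
E
```

```text
[0.48470291 0.02728166 0.04933025] [[-84.31906652   2.49070768]] [-0.09914897 -4.81555201  2.23832341] [ 8.56871466e-04  9.94108448e-01  1.08385560e-01 -4.78353176e-04] [-0.04282841  0.46143884 -0.17329365  2.13534418  0.14885695  0.55688559
 -1.67861545]
[0.4903 0.0188 0.0661] [[-80.54216438  -6.94332465]] 0.71
[0.5154 0.0293 0.0167] [[-53.84328846  -1.70595654]] 0.68
```

View pics/s6c.png

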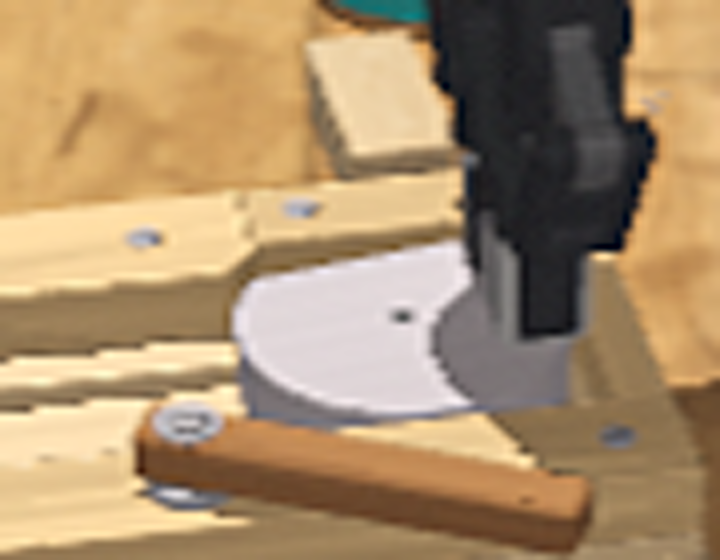

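The flat now runs from (250,285) to (465,240), nearly parallel to the rail. One more nudge, then measure.

>>> send_rows(deltas="0.0002 -0.0015 0 0; 0.0002 -0.003 0 0;0.0002 -0.003 0 0;0.0002 -0.003 0 0")

```text
t: 15.15
eef_pos: [0.4843, 0.0311, 0.0491]
tool_rot: [0.0, 0.994, 0.11, -0.0]
contact_force: [-1.5, -5.0, -0.5]
gripper_width: 0.302
grasp_force: 2.3
```

```bash
python3 - <<'E'
from h import *
J=[0.5678,0.0418,0.2025]
o=bot.get_obs();print(j(J,[o['eef_pos']]),o['contact_force'])
p=bot.read_camera('side')
g=cv2.cvtColor(p['img'],cv2.COLOR_RGB2GRAY).astype(float)
# flat edge: per column strongest upward-brightening gradient between rows
def edge(us,lo,hi):
    P=[]
    for u in us:
        s=np.diff(g[lo:hi,u]);k=s.argmax();P.append((u,lo+k+.5))
    return np.array(P)
P=edge(range(314,336),210,224);print(P[:,1])
X=j(J,at_z(p,P,.04));k=np.polyfit(X[:,0],X[:,1],1);print('flat slope deg',np.degrees(np.arctan(k[0])),'y at -55',np.polyval(k,-55))
E
```

```text
[[-83.97596221   6.29723577]] [-1.45656181 -5.04652733 -0.46179165]
[217.5 217.5 217.5 217.5 217.5 216.5 216.5 216.5 216.5 216.5 216.5 216.5
 215.5 215.5 215.5 215.5 215.5 215.5 215.5 214.5 214.5 214.5]
flat slope deg 1.431377797140117 y at -55 -29.45380303860492
```

The disc is aligned to within about 1.4°. Now I'll centre the jaws on the peg, grip lightly, and slide it along the slot.

>>> send_rows(deltas="0 0.003 0 0; 0 0.006 0 0;0 0.006 0 0")

```text
t: 15.5
eef_pos: [0.4865, 0.0263, 0.0494]
tool_rot: [-0.0, 0.994, 0.109, 0.0]
contact_force: [0.4, 0.6, -0.1]
gripper_width: 0.298
grasp_force: 0.0
```

>>> send_rows(deltas="0 0 -0.001 0; 0 0 -0.001 0;0 0 -0.001 0;0 0 -0.001 0", claw=0)

```text
t: 15.9
eef_pos: [0.4864, 0.0263, 0.0503]
tool_rot: [-0.0, 0.994, 0.109, 0.0]
contact_force: [2.0, 1.3, -2.6]
gripper_width: 0.182
grasp_force: 21.4
```

>>> send_rows(deltas="0.006 0 0 0; 0.012 0 0 0; 0.02 0 0 0; 0.028 0 0 0; 0.036 0 0 0")

```text
t: 16.4
eef_pos: [0.5214, 0.0328, 0.0502]
tool_rot: [0.001, 0.994, 0.109, -0.001]
contact_force: [-2.9, -5.2, 3.6]
gripper_width: 0.176
grasp_force: 21.8
```

>>> send_rows(deltas="0.008 0.001 0 0; 0.016 0.0015 0 0; 0.024 0.002 0 0; 0.032 0.002 0 -0.9; 0.04 0.002 0 -0.9")

```text
t: 16.9
eef_pos: [0.5608, 0.0397, 0.0502]
tool_rot: [0.001, 0.993, 0.117, -0.001]
contact_force: [-3.6, -5.4, 2.9]
gripper_width: 0.175
grasp_force: 21.9
```

>>> send_rows(deltas="0.006 0 0 0; 0.012 0 0 0; 0.016 0 0 0; 0.02 0 0 0; 0.022 0 0 0")

```text
t: 17.4
eef_pos: [0.582, 0.0437, 0.0503]
tool_rot: [0.001, 0.993, 0.117, -0.001]
contact_force: [-4.6, -7.6, 3.8]
gripper_width: 0.175
grasp_force: 22.0
```

>>> send_rows(deltas="0.004 0.001 0 0; 0.008 0.0015 0 1.8; 0.01 0.0015 0 1.8; 0.012 0.0015 0 1.8; 0.012 0.0015 0 1.8")

```text
t: 17.9
eef_pos: [0.5912, 0.0459, 0.0498]
tool_rot: [0.001, 0.995, 0.101, -0.004]
contact_force: [-11.5, -5.5, 9.3]
gripper_width: 0.18
grasp_force: 22.6
```

```bash
python3 - <<'E'
from h import *
J=[0.5678,0.0418,0.2025]
o=bot.get_obs();print(j(J,[o['eef_pos']]),o['contact_force'])
p=bot.read_camera('side')
for q in ['disc_peg','disc','slot_home','latch_tip']:
  for r in bot.landmark_of(p,q):
    X=np.array(r['xyz'])
    if abs(X[:2]-[.56,.07]).max()<.12: print(q,X,j(J,X),r['confidence'])
big=cv2.resize(p['img'][180:270,250:370],None,fx=6,fy=6,interpolation=cv2.INTER_CUBIC)[:,:,::-1].copy()
cv2.imwrite('pics/s7c.png',big)
E
```

```text
[[23.72183267 -0.6591333 ]] [-11.47511257  -5.50252831   9.33745157]
disc_peg [0.5942 0.043  0.0645] [[26.10190729 -4.13405806]] 0.7
disc [0.6203 0.05   0.0154] [[53.07643399 -2.52629277]] 0.76
latch_tip [0.4728 0.1229 0.0514] [[-76.74810935  98.54916393]] 0.95
```

View pics/s7c.png

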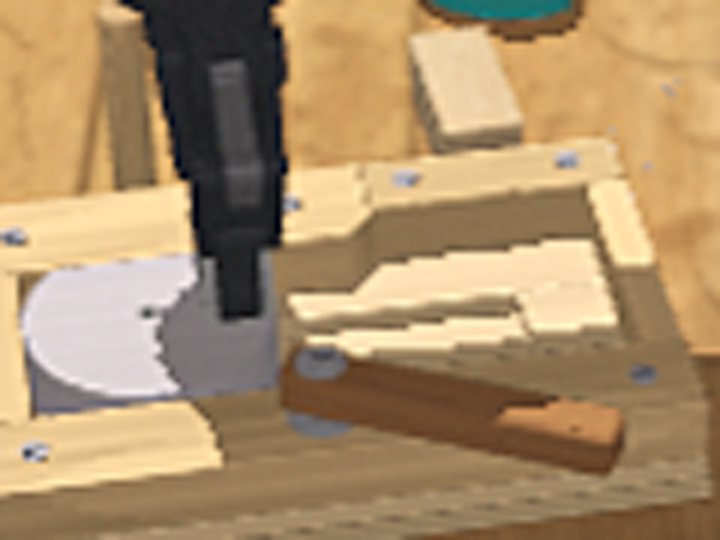

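The side view shows the disc's left edge at crop (25,330), touching the end stop, and the contact force confirms it. Releasing and lifting off.

>>> send_rows(deltas="-0.001 0 0 0; -0.001 0 0 0;-0.001 0 0 0;-0.001 0 0 0;-0.001 0 0 0", claw=0.35)

```text
t: 18.65
eef_pos: [0.5936, 0.0471, 0.0504]
tool_rot: [-0.0, 0.995, 0.102, 0.0]
contact_force: [0.3, -0.0, 0.2]
gripper_width: 0.351
grasp_force: 0.0
```

>>> send_rows(deltas="0 0 -0.03 0; 0 0 -0.07 0; -0.02 -0.04 -0.07 0; -0.04 -0.08 -0.07 0;-0.059 -0.122 -0.07 0")

```text
t: 19.15
eef_pos: [0.5101, 0.1551, 0.1208]
tool_rot: [-0.0, 0.995, 0.101, 0.001]
contact_force: [0.8, 0.7, -1.0]
gripper_width: 0.349
grasp_force: 0.0
```

>>> send_rows(deltas="0 0 0 0;0 0 0 0;0 0 0 0;0 0 0 0;0 0 0 0", claw=0)

```text
t: 19.65
eef_pos: [0.5114, 0.1532, 0.1202]
tool_rot: [0.0, 0.995, 0.1, 0.0]
contact_force: [0.6, 0.3, 0.3]
gripper_width: 0.001
grasp_force: 0.0
```

```bash
python3 - <<'E'
from h import *
J=[0.5678,0.0418,0.2025]
o=bot.get_obs();print(o['t'],j(J,[o['eef_pos']]),o['eef_pos'],o['contact_force'],o['tool_rot'],o['gripper_width'])
for c in ['side','top']:
  p=bot.read_camera(c)
  for q in ['disc_peg','disc','slot_home','latch_tip','latch_pivot','eraser']:
   for r in bot.landmark_of(p,q):
    X=np.array(r['xyz'])
    if abs(X[:2]-[.56,.07]).max()<.12: print(c,q,X,j(J,X),r['confidence'])
E
```

```text
19.65 [[-32.86669081 120.46970401]] [0.51137615 0.15319802 0.12019452] [0.57214971 0.28123668 0.34855141] [1.77699838e-04 9.94943965e-01 1.00431430e-01 4.63229266e-05] 0.0008526157857460383
side disc_peg [0.5936 0.0418 0.0649] [[25.27282453 -5.18886695]] 0.56
side disc [0.6201 0.047  0.0148] [[52.277164   -5.42476952]] 0.97
side latch_tip [0.47   0.1226 0.0487] [[-79.55123217  98.81842672]] 0.91
side latch_tip [0.513  0.0307 0.0174] [[-55.91268246   0.14812234]] 0.7
side latch_pivot [0.5567 0.0958 0.0501] [[-1.27727621e-02  5.51290290e+01]] 0.7
side eraser [0.5388 0.1732 0.0066] [[ -1.9804184  134.54753042]] 0.62
side eraser [0.4716 0.1258 0.052 ] [[-77.34034483 101.63125042]] 0.56
top disc_peg [0.5884 0.0455 0.0662] [[20.92321679 -0.51865148]] 0.75
top disc [0.6191 0.0526 0.0116] [[52.42386285  0.26192367]] 0.68
top slot_home [0.6186 0.052  0.0194] [[51.8134081 -0.225257 ]] 0.8
top latch_tip [0.4692 0.1268 0.0496] [[-79.49018638 103.09350256]] 0.83
top latch_pivot [0.5608 0.0951 0.0503] [[ 3.86266808 53.61874481]] 0.76
```

The disc is home, within measurement noise. Now swing the turn-button: descend behind it on the outer side and push it round in an arc.

>>> send_rows(deltas="0 0 0.04 0; 0 0 0.066 0; -0.003 0.004 0.066 0; -0.008 0.01 0.066 0; -0.013 0.016 0.066 0")

```text
t: 20.85
eef_pos: [0.5019, 0.1358, 0.0556]
tool_rot: [-0.0, 0.995, 0.101, 0.001]
contact_force: [0.9, 0.1, -0.1]
gripper_width: 0.004
grasp_force: 0.3
```

>>> send_rows(deltas="-0.006 0.006 0 0; -0.011 0.012 0 0; -0.014 0.02 0 0; -0.017 0.028 0 0; -0.019 0.035 0 0")

```text
t: 21.35
eef_pos: [0.4897, 0.0971, 0.0545]
tool_rot: [0.0, 0.995, 0.101, 0.0]
contact_force: [1.1, 1.2, -0.4]
gripper_width: 0.003
grasp_force: 0.4
```

>>> send_rows(deltas="-0.001 0.012 0 0; -0.001 0.023 0 0; 0.002 0.034 0 0; 0.007 0.046 0 0; 0.015 0.056 0 0")

```text
t: 21.85
eef_pos: [0.516, 0.0448, 0.0541]
tool_rot: [0.0, 0.995, 0.101, -0.0]
contact_force: [-1.0, 1.3, 0.6]
gripper_width: -0.001
grasp_force: 0.4
```

>>> send_rows(deltas="0.009 0.01 0 0; 0.017 0.016 0 0; 0.025 0.02 0 0; 0.032 0.022 0 0; 0.037 0.022 0 0")

```text
t: 22.35
eef_pos: [0.5549, 0.0311, 0.0538]
tool_rot: [0.001, 0.995, 0.101, -0.002]
contact_force: [-12.3, -4.8, 8.0]
gripper_width: -0.005
grasp_force: 6.0
```

```bash
python3 - <<'E'
from h import *
J=[0.5678,0.0418,0.2025]
o=bot.get_obs();print(o['t'],j(J,[o['eef_pos']]),o['contact_force'])
for c in ['side','top']:
  p=bot.read_camera(c)
  for q in ['latch_tip','latch_pivot','disc']:
   for r in bot.landmark_of(p,q):
    X=np.array(r['xyz'])
    if abs(X[:2]-[.56,.07]).max()<.12: print(c,q,X,j(J,X),r['confidence'])
E
```

```text
22.35 [[-14.78870448  -7.91497401]] [-12.33917758  -4.818468     8.00473204]
side latch_tip [0.5781 0.006  0.0471] [[  2.88948279 -37.14001736]] 0.71
side latch_pivot [0.5586 0.0988 0.0492] [[ 2.45176086 57.68560365]] 0.73
side latch_pivot [0.5673 0.0418 0.0035] [[-0.48978342  0.10055944]] 0.44
side disc [0.6189 0.0515 0.0149] [[52.00671872 -0.77537608]] 0.86
top latch_pivot [0.5575 0.0979 0.0492] [[ 1.19323035 57.02522426]] 0.98
```

The button is on its stop: 12 N of resistance, tip at jig (3,-37). Backing off, rising, and checking.

>>> send_rows(deltas="-0.015 0 0 0; -0.03 0 0 0; -0.035 0 -0.04 0; -0.06 0 -0.09 0; -0.09 0 -0.13 0")

```text
t: 23.25
eef_pos: [0.4721, 0.0154, 0.1814]
tool_rot: [-0.0, 0.995, 0.102, 0.001]
contact_force: [1.1, 0.0, 0.8]
gripper_width: -0.004
grasp_force: 0.0
```

```bash
python3 - <<'E'
from h import *
J=[0.5678,0.0418,0.2025]
o=bot.get_obs();print(o['t'],o['eef_pos'],o['contact_force'])
for c in ['side','top']:
  p=bot.read_camera(c)
  for q in ['latch_tip','latch_pivot','disc','disc_peg','block','dowel','eraser']:
   for r in bot.landmark_of(p,q):
    X=np.array(r['xyz'])
    if abs(X[:2]-[.57,.05]).max()<.15 and r['confidence']>.4: print(c,q,X,j(J,X),r['confidence'])
E
```

```text
23.25 [0.47213309 0.01535968 0.18136289] [1.12449176 0.04042533 0.81218895]
side latch_tip [0.5757 0.0026 0.0496] [[ -0.1452818  -39.98785932]] 0.75
side latch_tip [ 0.5209 -0.0908 -0.0065] [[ -72.61004758 -120.45808811]] 0.47
side latch_pivot [0.5566 0.0966 0.051 ] [[5.01656527e-02 5.59327943e+01]] 0.92
side disc [0.6209 0.0514 0.0199] [[53.94574052 -1.27557051]] 0.88
side disc_peg [0.5931 0.043  0.0657] [[25.02438376 -3.9128273 ]] 0.85
side block [ 0.5193 -0.0902 -0.0046] [[ -74.0566832  -119.54855781]] 0.53
side dowel [ 0.6415 -0.0703 -0.0024] [[  49.64865052 -124.63190403]] 0.59
side eraser [0.5382 0.1726 0.0015] [[ -2.68882983 134.08046164]] 0.81
top latch_tip [0.5741 0.0043 0.0526] [[ -1.37068666 -38.00080549]] 0.71
top latch_pivot [0.5615 0.0974 0.0507] [[ 5.01093828 55.73096534]] 0.72
top disc [0.6168 0.0508 0.0154] [[49.80884514 -1.03872324]] 0.76
top disc_peg [0.5905 0.0415 0.0687] [[22.17583166 -4.85926849]] 0.91
top block [ 0.5208 -0.0956 -0.003 ] [[ -73.67337486 -125.13989706]] 0.44
top dowel [0.6196 0.0509 0.0188] [[52.57174418 -1.5038994 ]] 0.73
top dowel [ 0.639  -0.0648  0.0016] [[  48.30588722 -118.74148921]] 0.41
top eraser [ 5.406e-01  1.685e-01 -2.000e-04] [[ -1.16245679 129.58155229]] 0.46
```

```bash
python3 -c "
from station import bot
print(bot.hand_in())"
```

```text
the job is handed in; nothing more can be done
None
```

I handed the job in at about 23 s: the disc measured home at the end stop, the turn-button was fully across the slot against its stop, and the block, dowel and eraser had not moved; the hand-in returned no verdict.

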